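# Clear the balance and weigh the sample jar

## Task

Somebody left the steel calibration weight on the balance. Take it off the pan and stand it upright in its shallow white tray, and then stand the short, wide sample jar upright in the middle of the balance's pan. Set both down gently rather than dropping them.

Things in the scene. Friction and masses are not known exactly. Their poses are not given: they have to be found in the camera images.
- weight_center (a point): The 500 g calibration weight: a plain steel cylinder 38 mm in diameter up to 52 mm above its foot, then a narrow neck and a 26 mm wide knob; 72 mm high in all. It stands upright on the balance's pan at the start, somewhere near the middle. The point is on its axis, half-way up: 36 mm above its foot, on the 38 mm cylinder. z is its axis, up.
- jar_center (a point): The sample jar: short, wide, closed, round, amber glass with a white lid of the same diameter; 54 mm in diameter, 56 mm high, about 0.18 kg, on the bench (the taller, slimmer jar is another). The point is on its axis, half-way up: 28 mm above its foot. z is its axis, up. Other vessels up to 100 mm high and 70 mm wide stand no nearer than 120 mm, centre to centre.
- pan (a point): The pan of the balance: a fixed, level round steel disc 120 mm in diameter on a white bench balance (body 240 x 180 mm, 56 mm high, display panel up to 62 mm on its robot side). The point is the centre of the pan's upper face, 75 mm above the bench; z is up. Nothing stands above the pan but the weight.
- tray_in (a point): The tray of the weight: shallow, open, white plastic, 120 x 120 mm outside, 16 mm high, walls and floor 4 mm, fixed to the bench. The point is the centre of its inner floor, 4 mm above the bench; x and y run parallel to its sides, z up. Other vessels up to 100 mm high and 70 mm wide stand no nearer than 120 mm, centre to centre.
Not all that is in view belongs to the job. Leave any yellow look-alike of the part that bears weight_center alone.

How it is judged:
By the outcome, as a careful person would: the job done as asked, in the order asked, and still so for the second after the job is handed in, with the robot touching nothing.
It also fails if it takes over 58 s, if anything falls off the work surface, if the arm or the gripper's body presses on something with over 40 N, if the wrist force passes 120 N, or if a joint passes its speed limit or range.

## Robot

A 6-joint arm with a two-finger parallel gripper is mounted at the origin on the work surface. World frame = base frame: x ahead of the robot, y to its left, z up, the work surface at z = 0. Lengths are in m, angles in rad, forces in N, time in s.
With the tool pointing down it reaches from about 0.325 to 0.75 m from the base axis. Payload 7.6 kg.
Tool frame: the origin (TCP) lies at the very end of the fingers, on their centre line; the grasp point (between the pads) lies arm.pinch_z behind it (arm.pinch_z is the distance from the TCP to the grasp point, in m); z points along the fingers, y is the direction in which the jaws open and shut (so a half turn about z gives the same grasp; the last joint's range is limited). The gripper opens to 85 mm and grips with 20 to 120 N. Pads are 22 mm wide; open, the fingers measure 114 mm over their backs; the gripper's body (76 mm by 85 mm) begins 54 mm behind the grasp point. The pads swing forward as they close: fully open they stand 13 mm farther back than shut.
Start: joints at [1.07, 0.052, 1.401, -0, 1.689, -0.07], TCP at [0.219, 0.477, 0.231] pointing down, gripper open.
Joint ranges: [-2.9, 2.9], [-0.91, 2.17], [0.12, 2.37], [-1.06, 4.2], [0.26, 2.73], [-2.93, 2.93]. Speed limits (rad/s): [2.57, 2.57, 3.01, 3.14, 3.14, 3.14].

## Interface

Orientations are given as [roll, pitch, yaw] about the fixed x, y, z axes, in that order (R = Rz(yaw) Ry(pitch) Rx(roll)).
In Python, from bench import status, cams, ticket, arm gives the robot as it stands.
- The arm moves only by the shell command python3 -m pendant 'ROWS' [FORCE]. ROWS is JSON, a list of rows, each an object with "translation": the shift along the tool's x, y, z in mm, a list of three; "delta_rot": the turn, a rotation vector about the tool's x, y, z in units of 6 degrees (1.0 is 6 degrees), a list of three; "fingers": the opening, from 0 (shut) to 1 (fully open). In form: [{"translation": [dx, dy, dz], "delta_rot": [ax, ay, az], "fingers": fingers}, ...]. A call has exactly 8 rows; each row shifts and turns the commanded pose from where the row before left it, along the tool's axes as they then stand; what a row does not reach is not made up. A row lasts 1/8 s, in which the tool goes at most 62.5 mm and 10.7 degrees, less where a joint would pass 70% of its speed; a pose out of reach is approached as far as the arm can. A call with a gripper value outside its range is refused whole. The fingers move at their own pace and stop on an object; FORCE is the grip in N (left out, the last holds). Time passes only in rows, so rows that do not move let the fingers close, or fill a call up. It gives the time, the measured TCP pose, the force and the opening at its end, in the units of the state.
- status.get_obs(): the state, without advancing time (a new reading comes with each control period).
- cams.get_image(name): name is "scene" or "top" or "wrist"; returns (picture, depth): 480x640x3 uint8, blue, green, red; 480x640 float32, m along the optical axis (not along the pixel's ray), 0 where there is no reading.
- cams.get_calibration(name): a dict with "vertical_fov" (degrees; the focal length in pixels is half the picture's height over the tangent of half this angle, whatever the lens; pixels are square), "cx", "cy" (the principal point, pixels), "T" (4x4, takes a point from camera to world coordinates). Camera axes: x right, y up, looking along -z (the intrinsics and any distortion apply to the point x, -y, -z); pixel columns grow to the right and rows downward; lengths in m; the calibration is good to about 2 mm. A picture is of the moment at which its call begins: read the wrist's pose just before it. get_calibration takes no time and is no camera call; for the wrist camera it gives the pose at the moment of the call.
- ticket.sign_off(): hands the job in, once; it reports no verdict.
Trained networks look in the newest picture that a camera, given by its name, has taken for a name from the list of things; names that differ only in an ending like _2 or _b are one class to them, and where a whole thing is asked for, a point or a joint stands for the part that bears it (a point fixed in the world has none). Each returns a list of dicts, best first, with "p" (0 to 1); they miss things now and then, are a little off and sometimes report something else, mostly with a low value. They report only what shows in the picture. A call takes as long as a camera call. They do not tell look-alikes from the thing itself.
- cams.masks_of(query, camera): "pixels" (480x640 bool, what is visible of it) and "uv" ([column, row] in pixels, amid what is visible of it).
The state is a dict: "time_s": time; "joint_positions": joint angles; "joint_vel": joint speeds; "joint_torque": joint torques, N m; "eef_pos": TCP position; "orientation": TCP orientation; "wrist_force": force on the tool from outside, world axes, zero at the start; "wrist_torque": the same for the moment, N m; "finger_gap": finger opening in m.
Only numpy, scipy, OpenCV 4.12 (cv2) and the standard library are available. Lean on these libraries where they do the work, as an engineer would, in place of code of your own. Each camera call takes 0.05 s, during which the arm holds its last target. There are 200 camera calls.

## Working session

There is one attempt and no reset: what is moved stays moved. The work goes in short steps, Python scripts to look and compute and a shell command to move; the robot and the scene stay as the last step left them, time stands still between calls to the robot, and variables do not carry over. Pictures are saved under pics/ and viewed, about 8 in all and at most 12, crops included, and the job is handed in when it is done.

```bash
mkdir -p pics; cat > h.py <<'E'
import numpy as np, cv2
from bench import status, cams, ticket, arm
def pts(name, depth, mask=None):
    c=cams.get_calibration(name); f=240/np.tan(np.radians(c["vertical_fov"])/2)
    m=depth>0
    if mask is not None: m&=mask
    v,u=np.nonzero(m); d=depth[v,u]
    P=np.c_[(u-c["cx"])/f*d,-(v-c["cy"])/f*d,-d,np.ones(len(d))]
    return (P@np.array(c["T"]).T)[:,:3]
E
python3 - <<'E'
from h import *
print(arm.pinch_z, status.get_obs())
for n in ["scene","top","wrist"]:
    im,d=cams.get_image(n); c=cams.get_calibration(n); print(n,{k:np.round(v,3).tolist() if k!='x' else v for k,v in c.items() if not isinstance(v,str)})
    cv2.imwrite(f"pics/{n}0.png",im)
    for q in ["weight_center","jar_center","pan","tray_in"]:
        try:r=cams.masks_of(q,n)
        except Exception as e: print(q,e); continue
        for o in r[:4]:
            P=pts(n,d,o["pixels"])
            print(q,round(o["p"],2),np.round(o["uv"]),o["pixels"].sum(), np.round(np.percentile(P,[3,50,97],axis=0),3).tolist() if len(P) else None)
E
```

```text
0.0187 {'time_s': 0.0, 'joint_positions': array([ 1.06971310e+00,  5.28498811e-02,  1.40175498e+00,  2.66694321e-06,
        1.68859922e+00, -7.02937895e-02]), 'joint_vel': array([ 0.00013602,  0.00026866, -0.00017004, -0.00017439,  0.00192371,
       -0.00255229]), 'joint_torque': array([ 1.85014619e-04, -3.81668222e+01, -3.60185051e+01, -7.81180552e-05,
        6.25191926e-03,  1.57210692e-06]), 'eef_pos': array([0.21906026, 0.47677316, 0.23045029]), 'orientation': array([-3.13998540e+00, -1.15822065e-04,  2.71080343e+00]), 'wrist_force': array([-1.2504013 , -0.66917367, -0.16807869]), 'wrist_torque': array([-0.01464244, -0.00231787,  0.01650693]), 'finger_gap': 0.08539807421955427}
scene {'vertical_fov': 43.654, 'cx': 321.47, 'cy': 243.544, 'T': [[0.235, -0.59, 0.772, 1.395], [0.972, 0.14, -0.189, -0.231], [0.003, 0.795, 0.607, 0.757], [0.0, 0.0, 0.0, 1.0]]}
weight_center 0.78 [409. 312.] 785 [[0.698, 0.078, 0.005], [0.716, 0.091, 0.046], [0.724, 0.11, 0.073]]
weight_center 0.67 [361. 318.] 807 [[0.685, -0.005, 0.003], [0.705, 0.009, 0.044], [0.713, 0.029, 0.073]]
weight_center 0.
[... 761 characters left out ...]
, 0.073]]
weight_center 0.61 [304. 169.] 342 [[0.675, -0.002, 0.007], [0.685, 0.015, 0.053], [0.705, 0.031, 0.073]]
jar_center 0.66 [157. 315.] 770 [[0.359, 0.278, 0.009], [0.383, 0.296, 0.056], [0.406, 0.325, 0.06]]
pan 0.68 [282. 253.] 9791 [[0.403, -0.031, 0.052], [0.506, 0.055, 0.058], [0.626, 0.138, 0.077]]
tray_in 0.74 [452. 240.] 3157 [[0.493, -0.372, 0.001], [0.552, -0.315, 0.005], [0.61, -0.254, 0.017]]
wrist {'vertical_fov': 59.872, 'cx': 316.795, 'cy': 244.19, 'T': [[0.417, -0.866, -0.277, 0.148], [0.909, 0.398, 0.126, 0.509], [0.001, -0.304, 0.953, 0.373], [0.0, 0.0, 0.0, 1.0]]}
jar_center 0.91 [226. 426.] 3917 [[0.356, 0.283, 0.003], [0.372, 0.312, 0.054], [0.401, 0.329, 0.057]]
```

View pics/scene0.png

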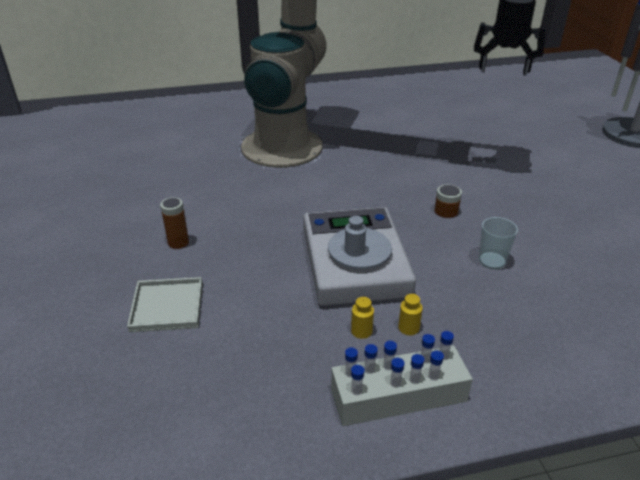

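```bash
python3 - <<'E'
import cv2
im=cv2.imread("pics/top0.png"); cv2.imwrite("pics/topc.png",cv2.resize(im[120:360,100:500],None,fx=2,fy=2,interpolation=cv2.INTER_CUBIC))
E
```

```text
(no output)
```

View pics/topc.png

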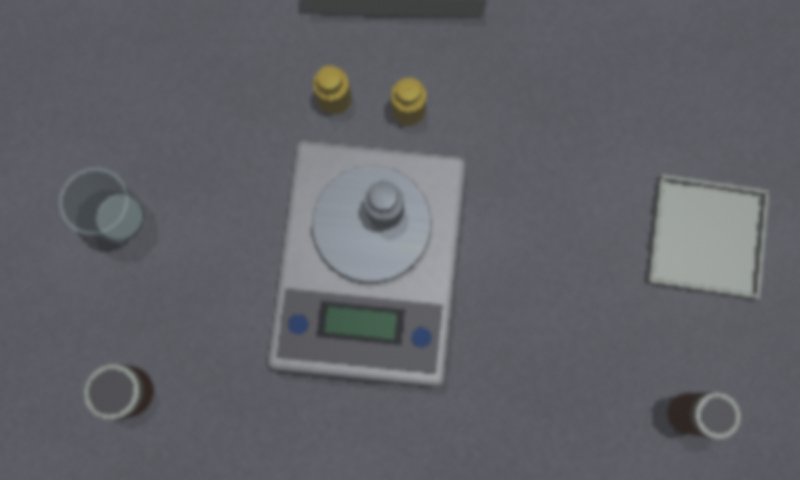

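The scene shows three weight-shaped things: steel on the pan at (355,235), yellow ones at (361,318) and (409,312). The steel one on the pan is the weight. There are two jars: a short wide one at (446,200) and a tall slim one at (175,222). The short one is the target, and the top crop confirms both choices. The tray is at (164,304).

```bash
python3 - <<'E'
from h import *
def circ(P): 
    (x,y),r=cv2.minEnclosingCircle(P[:,:2].astype(np.float32)); return np.round([x,y,r,np.median(P[:,2])],4),len(P)
for n in ["top","scene"]:
    im,d=cams.get_image(n); A=pts(n,d)
    def sel(c,r,z0,z1): 
        k=(np.hypot(A[:,0]-c[0],A[:,1]-c[1])<r)&(A[:,2]>z0)&(A[:,2]<z1); return A[k]
    print(n,"knob",circ(sel((.56,.037),.06,.138,.155)),"body",circ(sel((.56,.037),.06,.09,.13)))
    print("pan",circ(sel((.55,.05),.09,.069,.082)))
    print("jarlid",circ(sel((.385,.3),.06,.052,.064)))
    T=sel((.552,-.314),.1,.009,.022); print("tray rim",cv2.minAreaRect(T[:,:2].astype(np.float32)*1000))
E
```

```text
top knob (array([0.5625, 0.0357, 0.013 , 0.1459]), 150) body (array([0.5621, 0.0359, 0.0189, 0.1268]), 192)
pan (array([0.5507, 0.0494, 0.0601, 0.0753]), 2343)
jarlid (array([0.3827, 0.3038, 0.0272, 0.0572]), 598)
tray rim ((551.667724609375, -313.4972839355469), (121.36588287353516, 121.09234619140625), 81.66885375976562)
scene knob (array([0.563 , 0.0349, 0.0145, 0.1461]), 131) body (array([0.5649, 0.0343, 0.0209, 0.1145]), 437)
pan (array([0.5498, 0.0497, 0.0628, 0.0759]), 1587)
jarlid (array([0.3827, 0.3021, 0.0297, 0.0576]), 298)
tray rim ((551.4913940429688, -314.27203369140625), (120.44568634033203, 126.51810455322266), 81.95958709716797)
```

Both cameras agree to about 2 mm, and sizes and heights match the specs: weight (0.5625, 0.0355), pan (0.550, 0.0495), jar (0.3827, 0.303), tray (0.5517, -0.314). I'll move above the weight first.

```bash
cat >> h.py <<'E'
def go(x,y,z):
    from scipy.spatial.transform import Rotation as R
    s=status.get_obs(); r=R.from_euler('xyz',s["orientation"]); 
    print("t",s["time_s"],"pos",np.round(s["eef_pos"],4),"tool shift mm",np.round(r.inv().apply(np.array([x,y,z])-s["eef_pos"])*1000,1),"gap",round(s["finger_gap"],4),"F",np.round(s["wrist_force"],1),
     "tilt fix(6deg units)",np.round(np.degrees((r.inv()*R.from_euler('xyz',[np.pi,0,s["orientation"][2]])).as_rotvec())/6,3))
E
python3 -m pendant '[{"translation":[-31,-16.1,0],"delta_rot":[0,0,0],"fingers":1},{"translation":[-31,-16.1,0],"delta_rot":[0,0,0],"fingers":1},{"translation":[-31,-16.1,0],"delta_rot":[0,0,0],"fingers":1},{"translation":[-31,-16.1,0],"delta_rot":[0,0,0],"fingers":1},{"translation":[-31,-16.1,0],"delta_rot":[0,0,0],"fingers":1},{"translation":[-31,-16.1,0],"delta_rot":[0,0,0],"fingers":1},{"translation":[-31,-16.1,0],"delta_rot":[0,0,0],"fingers":1},{"translation":[-31,-16.1,0],"delta_rot":[0,0,0],"fingers":1}]'
python3 -m pendant '[{"translation":[-31,-16.1,0],"delta_rot":[0,0,0],"fingers":1},{"translation":[-31,-16.1,0],"delta_rot":[0,0,0],"fingers":1},{"translation":[-31,-16.1,0],"delta_rot":[0,0,0],"fingers":1},{"translation":[-31,-16.1,0],"delta_rot":[0,0,0],"fingers":1},{"translation":[-31,-16.1,0],"delta_rot":[0,0,0],"fingers":1},{"translation":[-31,-16.1,0],"delta_rot":[0,0,0],"fingers":1},{"translation":[-31,-16.1,0],"delta_rot":[0,0,0],"fingers":1},{"translation":[-31,-16.1,0],"delta_rot":[0,0,0],"fingers":1}]'
python3 - <<'E'
from h import *
im,d=cams.get_image("wrist"); cv2.imwrite("pics/w1.png",im); A=pts("wrist",d)
k=(np.hypot(A[:,0]-.5625,A[:,1]-.0355)<.05)&(A[:,2]>.138)&(A[:,2]<.155); P=A[k]
print(len(P),cv2.minEnclosingCircle(P[:,:2].astype(np.float32)) if len(P) else 0)
go(.5625,.0355,.0923)
E
```

```text
time_s: 1.85
eef_pos: [0.3914, 0.2555, 0.2314]
orientation: [3.141, 0.0, 2.711]
wrist_force: [0.1, -0.1, 0.3]
finger_gap: 0.0852
time_s: 2.85
eef_pos: [0.563, 0.0349, 0.2313]
orientation: [3.141, 0.0, 2.711]
wrist_force: [0.3, 0.5, 0.9]
finger_gap: 0.0853
1505 ((0.5640443563461304, 0.03150998428463936), 0.013113539665937424)
t 2.9 pos [0.5644 0.0317 0.2307] tool shift mm [  3.5   2.8 138.4] gap 0.0854 F [-0.9 -1.9 -0.6] tilt fix(6deg units) [-0.012  0.01  -0.   ]
```

```bash
python3 - <<'E'
from h import *
im,d=cams.get_image("wrist"); A=pts("wrist",d)
k=(np.hypot(A[:,0]-.5625,A[:,1]-.0355)<.05)&(A[:,2]>.138)&(A[:,2]<.155); P=A[k]
print(cv2.minEnclosingCircle(P[:,:2].astype(np.float32)))
go(.5625,.0355,.0923)
E
```

```text
((0.5613454580307007, 0.03685850277543068), 0.01308226678520441)
t 2.95 pos [0.5634 0.0334 0.2306] tool shift mm [  1.7   1.6 138.3] gap 0.0854 F [-0.5 -0.4 -0.5] tilt fix(6deg units) [-0.008 -0.002  0.   ]
```

View pics/w1.png

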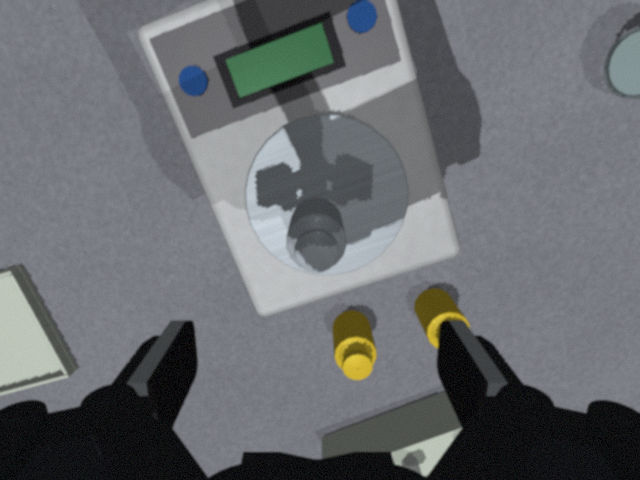

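The steel weight shows at (319,240), square between the jaws in yaw, with the yellow ones clear. The arm was still settling, so that explains the small spread. I'll descend part way.

```bash
python3 -m pendant '[{"translation":[0,0,20],"delta_rot":[0,0,0],"fingers":1},{"translation":[0,0,20],"delta_rot":[0,0,0],"fingers":1},{"translation":[0,0,15],"delta_rot":[0,0,0],"fingers":1},{"translation":[0,0,10],"delta_rot":[0,0,0],"fingers":1},{"translation":[0,0,8],"delta_rot":[0,0,0],"fingers":1},{"translation":[0,0,0],"delta_rot":[0,0,0],"fingers":1},{"translation":[0,0,0],"delta_rot":[0,0,0],"fingers":1},{"translation":[0,0,0],"delta_rot":[0,0,0],"fingers":1}]' 40
python3 - <<'E'
from h import *
im,d=cams.get_image("wrist"); A=pts("wrist",d)
k=(np.hypot(A[:,0]-.5625,A[:,1]-.0355)<.05)&(A[:,2]>.138)&(A[:,2]<.152); P=A[k]
print(len(P),cv2.minEnclosingCircle(P[:,:2].astype(np.float32)))
go(.5625,.0355,.0923)
E
```

```text
time_s: 3.95
eef_pos: [0.5626, 0.0359, 0.1589]
orientation: [3.141, 0.001, 2.711]
wrist_force: [-0.2, -0.3, 0.5]
finger_gap: 0.0852
2917 ((0.5623317956924438, 0.03544396907091141), 0.013428319245576859)
t 4.0 pos [0.5626 0.0359 0.1588] tool shift mm [-0.  -0.4 66.5] gap 0.0854 F [ 1.  -0.4  0.5] tilt fix(6deg units) [0.005 0.007 0.   ]
```

Aligned within 0.5 mm. Next: descend 66.5 mm and close. Grip force 60 N for the 0.5 kg steel.

```bash
python3 -m pendant '[{"translation":[0,0,15],"delta_rot":[0,0,0],"fingers":1},{"translation":[0,0,15],"delta_rot":[0,0,0],"fingers":1},{"translation":[0,-0.4,15],"delta_rot":[0,0,0],"fingers":1},{"translation":[0,0,12],"delta_rot":[0,0,0],"fingers":1},{"translation":[0,0,9.5],"delta_rot":[0,0,0],"fingers":1},{"translation":[0,0,0],"delta_rot":[0,0,0],"fingers":1},{"translation":[0,0,0],"delta_rot":[0,0,0],"fingers":1},{"translation":[0,0,0],"delta_rot":[0,0,0],"fingers":1}]' 60
python3 -m pendant '[{"translation":[0,0,0],"delta_rot":[0,0,0],"fingers":0.6},{"translation":[0,0,0],"delta_rot":[0,0,0],"fingers":0.5},{"translation":[0,0,0],"delta_rot":[0,0,0],"fingers":0.45},{"translation":[0,0,0],"delta_rot":[0,0,0],"fingers":0.4},{"translation":[0,0,0],"delta_rot":[0,0,0],"fingers":0.2},{"translation":[0,0,0],"delta_rot":[0,0,0],"fingers":0.1},{"translation":[0,0,0],"delta_rot":[0,0,0],"fingers":0},{"translation":[0,0,0],"delta_rot":[0,0,0],"fingers":0}]' 60
```

```text
time_s: 5.0
eef_pos: [0.5626, 0.0355, 0.0925]
orientation: [3.141, 0.001, 2.711]
wrist_force: [-0.7, 0.5, 0.2]
finger_gap: 0.0853
time_s: 6.0
eef_pos: [0.5623, 0.0352, 0.0922]
orientation: [-3.141, 0.0, 2.711]
wrist_force: [-3.5, -3.6, 5.6]
finger_gap: 0.0369
```

```bash
python3 -m pendant '[{"translation":[0,0,-3],"delta_rot":[0,0,0],"fingers":0},{"translation":[0,0,-8],"delta_rot":[0,0,0],"fingers":0},{"translation":[0,0,-15],"delta_rot":[0,0,0],"fingers":0},{"translation":[0,0,-20],"delta_rot":[0,0,0],"fingers":0},{"translation":[0,0,-20],"delta_rot":[0,0,0],"fingers":0},{"translation":[0,0,-10],"delta_rot":[0,0,0],"fingers":0},{"translation":[0,0,-4],"delta_rot":[0,0,0],"fingers":0},{"translation":[0,0,0],"delta_rot":[0,0,0],"fingers":0}]'
python3 - <<'E'
from h import *
im,d=cams.get_image("wrist"); cv2.imwrite("pics/w2.png",im)
go(.5517,-.314,.172)
E
```

```text
time_s: 7.0
eef_pos: [0.562, 0.0355, 0.1715]
orientation: [-3.141, -0.001, 2.711]
wrist_force: [0.5, 0.3, -6.1]
finger_gap: 0.0365
t 7.05 pos [0.5619 0.0355 0.1711] tool shift mm [-136.7 -321.9   -1. ] gap 0.0362 F [-0.1  0.3 -5.5] tilt fix(6deg units) [-0.003 -0.01   0.   ]
```

View pics/w2.png

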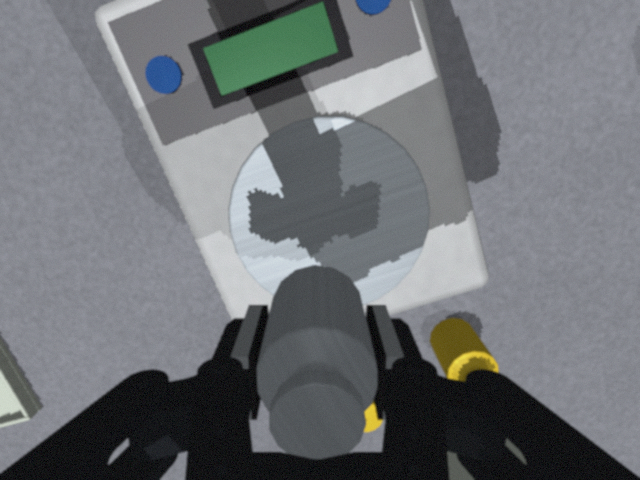

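The weight is held upright between the pads at (317,360), and the wrist shows 5.5 N, about 0.5 kg. I'll carry it to the tray.

```bash
python3 -m pendant '[{"translation":[-4.5,-10.1,0],"delta_rot":[0,0,0],"fingers":0},{"translation":[-8.5,-20,0],"delta_rot":[0,0,0],"fingers":0},{"translation":[-9,-21.5,0],"delta_rot":[0,0,0],"fingers":0},{"translation":[-9,-21.5,0],"delta_rot":[0,0,0],"fingers":0},{"translation":[-9,-21.5,0],"delta_rot":[0,0,0],"fingers":0},{"translation":[-9,-21.5,0],"delta_rot":[0,0,0],"fingers":0},{"translation":[-9,-21.5,0],"delta_rot":[0,0,0],"fingers":0},{"translation":[-9,-21.5,0],"delta_rot":[0,0,0],"fingers":0}]'
python3 -m pendant '[{"translation":[-9,-21.5,0],"delta_rot":[0,0,0],"fingers":0},{"translation":[-9,-21.5,0],"delta_rot":[0,0,0],"fingers":0},{"translation":[-9,-21.5,0],"delta_rot":[0,0,0],"fingers":0},{"translation":[-9,-21.5,0],"delta_rot":[0,0,0],"fingers":0},{"translation":[-9,-21.5,0],"delta_rot":[0,0,0],"fingers":0},{"translation":[-9,-21.5,0],"delta_rot":[0,0,0],"fingers":0},{"translation":[-9,-21.5,0],"delta_rot":[0,0,0],"fingers":0},{"translation":[-6,-13,0],"delta_rot":[0,0,0],"fingers":0}]'
python3 -m pendant '[{"translation":[0,0,10],"delta_rot":[0,0,0],"fingers":0},{"translation":[0,0,20],"delta_rot":[0,0,0],"fingers":0},{"translation":[0,0,20],"delta_rot":[0,0,0],"fingers":0},{"translation":[0,0,20],"delta_rot":[0,0,0],"fingers":0},{"translation":[0,0,15],"delta_rot":[0,0,0],"fingers":0},{"translation":[0,0,10],"delta_rot":[0,0,0],"fingers":0},{"translation":[0,0,5],"delta_rot":[0,0,0],"fingers":0},{"translation":[0,0,0],"delta_rot":[0,0,0],"fingers":0}]'
python3 - <<'E'
from h import *
im,d=cams.get_image("top"); A=pts("top",d)
k=(np.hypot(A[:,0]-.5517,A[:,1]+.314)<.09)&(A[:,2]<.008)&(A[:,2]>.0035)
im2,_=cams.get_image("wrist"); cv2.imwrite("pics/w3.png",im2)
go(.5517,-.314,.0213)
E
```

```text
time_s: 8.05
eef_pos: [0.5561, -0.1385, 0.1712]
orientation: [-3.141, -0.001, 2.71]
wrist_force: [0.2, -0.8, -4.4]
finger_gap: 0.0368
time_s: 9.05
eef_pos: [0.5508, -0.3161, 0.1716]
orientation: [3.142, -0.0, 2.71]
wrist_force: [-0.8, 0.2, -4.5]
finger_gap: 0.0363
time_s: 10.05
eef_pos: [0.5511, -0.3145, 0.0719]
orientation: [3.142, 0.0, 2.711]
wrist_force: [-0.1, 0.3, -5.4]
finger_gap: 0.0364
t 10.15 pos [ 0.5514 -0.3147  0.0725] tool shift mm [ 0.   0.7 51.2] gap 0.0367 F [ 1.   0.4 -4.8] tilt fix(6deg units) [-0.001  0.012 -0.   ]
```

View pics/w3.png

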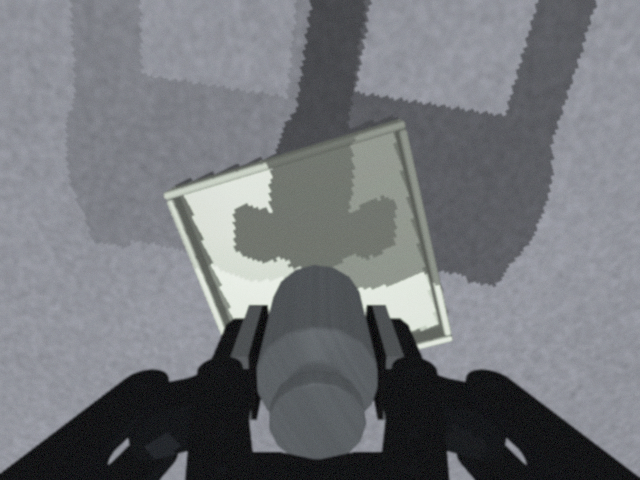

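The weight is upright over the tray's middle (tray spans about (165,190) to (450,340)). I'll lower to just above contact, then make slow steps.

```bash
python3 -m pendant '[{"translation":[0,0.7,6],"delta_rot":[0,0,0],"fingers":0},{"translation":[0,0,10],"delta_rot":[0,0,0],"fingers":0},{"translation":[0,0,12],"delta_rot":[0,0,0],"fingers":0},{"translation":[0,0,10],"delta_rot":[0,0,0],"fingers":0},{"translation":[0,0,6],"delta_rot":[0,0,0],"fingers":0},{"translation":[0,0,4],"delta_rot":[0,0,0],"fingers":0},{"translation":[0,0,0],"delta_rot":[0,0,0],"fingers":0},{"translation":[0,0,0],"delta_rot":[0,0,0],"fingers":0}]'
python3 -m pendant '[{"translation":[0,0,0.6],"delta_rot":[0,0,0],"fingers":0},{"translation":[0,0,0.6],"delta_rot":[0,0,0],"fingers":0},{"translation":[0,0,0.6],"delta_rot":[0,0,0],"fingers":0},{"translation":[0,0,0.5],"delta_rot":[0,0,0],"fingers":0},{"translation":[0,0,0.3],"delta_rot":[0,0,0],"fingers":0},{"translation":[0,0,0.3],"delta_rot":[0,0,0],"fingers":0},{"translation":[0,0,0],"delta_rot":[0,0,0],"fingers":0},{"translation":[0,0,0],"delta_rot":[0,0,0],"fingers":0}]'
```

```text
time_s: 11.15
eef_pos: [0.5516, -0.3139, 0.0243]
orientation: [3.142, 0.001, 2.711]
wrist_force: [1.0, 0.0, -4.5]
finger_gap: 0.0364
time_s: 12.15
eef_pos: [0.5514, -0.3138, 0.0213]
orientation: [3.142, 0.0, 2.711]
wrist_force: [-2.2, 1.9, -0.4]
finger_gap: 0.0366
```

Contact is made: the force fell from -4.8 to -0.4 N at the expected height. I'll release gradually and then retreat up.

```bash
python3 -m pendant '[{"translation":[0,0,0.2],"delta_rot":[0,0,0],"fingers":0.42},{"translation":[0,0,0],"delta_rot":[0,0,0],"fingers":0.46},{"translation":[0,0,0],"delta_rot":[0,0,0],"fingers":0.5},{"translation":[0,0,0],"delta_rot":[0,0,0],"fingers":0.6},{"translation":[0,0,0],"delta_rot":[0,0,0],"fingers":0.8},{"translation":[0,0,0],"delta_rot":[0,0,0],"fingers":1},{"translation":[0,0,0],"delta_rot":[0,0,0],"fingers":1},{"translation":[0,0,0],"delta_rot":[0,0,0],"fingers":1}]'
python3 -m pendant '[{"translation":[0,0,-5],"delta_rot":[0,0,0],"fingers":1},{"translation":[0,0,-10],"delta_rot":[0,0,0],"fingers":1},{"translation":[0,0,-20],"delta_rot":[0,0,0],"fingers":1},{"translation":[0,0,-25],"delta_rot":[0,0,0],"fingers":1},{"translation":[0,0,-30],"delta_rot":[0,0,0],"fingers":1},{"translation":[0,0,-35],"delta_rot":[0,0,0],"fingers":1},{"translation":[0,0,-35],"delta_rot":[0,0,0],"fingers":1},{"translation":[0,0,-20],"delta_rot":[0,0,0],"fingers":1}]'
python3 - <<'E'
from h import *
im,d=cams.get_image("scene"); cv2.imwrite("pics/s2.png",cv2.resize(im[180:360,60:300],None,fx=3,fy=3)); A=pts("scene",d)
for z0,z1 in [(.066,.085),(.015,.055)]:
    k=(np.hypot(A[:,0]-.5517,A[:,1]+.314)<.045)&(A[:,2]>z0)&(A[:,2]<z1); P=A[k]
    print(len(P),cv2.minEnclosingCircle(P[:,:2].astype(np.float32)),P[:,2].max())
go(.3827,.303,.2)
E
```

```text
time_s: 13.15
eef_pos: [0.5513, -0.3138, 0.0207]
orientation: [3.142, 0.0, 2.711]
wrist_force: [-0.1, -0.8, 0.1]
finger_gap: 0.0858
time_s: 14.15
eef_pos: [0.5518, -0.3141, 0.2052]
orientation: [-3.141, 0.005, 2.711]
wrist_force: [0.3, -0.1, 0.4]
finger_gap: 0.0853
147 ((0.5517162084579468, -0.3142346143722534), 0.014730357564985752) 0.07913229378171571
369 ((0.5549744963645935, -0.312820166349411), 0.019211478531360626) 0.05485109127375165
t 14.2 pos [ 0.5524 -0.3144  0.2077] tool shift mm [412.1 490.2   3.7] gap 0.0854 F [ 0.5 -0.2  1.6] tilt fix(6deg units) [-0.011  0.08  -0.   ]
```

View pics/s2.png

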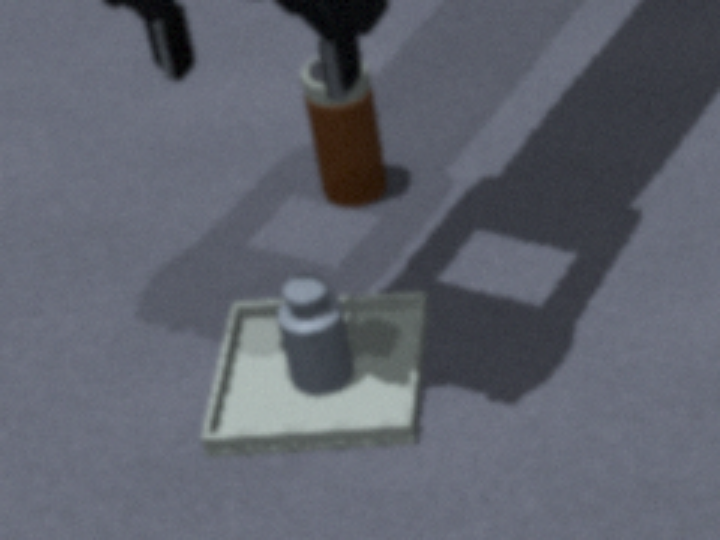

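The weight stands upright in the middle of the tray (crop (318,340)), knob top about 76 mm high. Next, the jar.

```bash
python3 -m pendant '[{"translation":[14,16,0],"delta_rot":[0,0,0],"fingers":1},{"translation":[27,32,0],"delta_rot":[0,0,0],"fingers":1},{"translation":[27,32,0],"delta_rot":[0,0,0],"fingers":1},{"translation":[27,32,0],"delta_rot":[0,0,0],"fingers":1},{"translation":[27,32,0],"delta_rot":[0,0,0],"fingers":1},{"translation":[27,32,0],"delta_rot":[0,0,0],"fingers":1},{"translation":[27,32,0],"delta_rot":[0,0,0],"fingers":1},{"translation":[27,32,0],"delta_rot":[0,0,0],"fingers":1}]'
python3 -m pendant '[{"translation":[27,32,0],"delta_rot":[0,0,0],"fingers":1},{"translation":[27,32,0],"delta_rot":[0,0,0],"fingers":1},{"translation":[27,32,0],"delta_rot":[0,0,0],"fingers":1},{"translation":[27,32,0],"delta_rot":[0,0,0],"fingers":1},{"translation":[27,32,0],"delta_rot":[0,0,0],"fingers":1},{"translation":[27,32,0],"delta_rot":[0,0,0],"fingers":1},{"translation":[27,32,0],"delta_rot":[0,0,0],"fingers":1},{"translation":[20,26,0],"delta_rot":[0,0,0],"fingers":1}]'
python3 -m pendant '[{"translation":[0,0,10],"delta_rot":[0,0,0],"fingers":1},{"translation":[0,0,20],"delta_rot":[0,0,0],"fingers":1},{"translation":[0,0,30],"delta_rot":[0,0,0],"fingers":1},{"translation":[0,0,20],"delta_rot":[0,0,0],"fingers":1},{"translation":[0,0,10],"delta_rot":[0,0,0],"fingers":1},{"translation":[0,0,0],"delta_rot":[0,0,0],"fingers":1},{"translation":[0,0,0],"delta_rot":[0,0,0],"fingers":1},{"translation":[0,0,0],"delta_rot":[0,0,0],"fingers":1}]'
python3 - <<'E'
from h import *
im,d=cams.get_image("wrist"); cv2.imwrite("pics/w4.png",im); A=pts("wrist",d)
k=(np.hypot(A[:,0]-.3827,A[:,1]-.303)<.05)&(A[:,2]>.052)&(A[:,2]<.062); P=A[k]
print(len(P),cv2.minEnclosingCircle(P[:,:2].astype(np.float32)))
go(.3827,.303,.0143)
E
```

```text
time_s: 15.2
eef_pos: [0.4665, -0.0097, 0.2014]
orientation: [3.141, 0.001, 2.711]
wrist_force: [0.9, 0.5, 1.0]
finger_gap: 0.0855
time_s: 16.2
eef_pos: [0.3809, 0.305, 0.2015]
orientation: [3.14, 0.001, 2.712]
wrist_force: [-0.6, -0.1, 0.8]
finger_gap: 0.085
time_s: 17.2
eef_pos: [0.382, 0.3037, 0.1117]
orientation: [3.14, 0.001, 2.711]
wrist_force: [-0.1, 0.6, 0.8]
finger_gap: 0.0854
7951 ((0.3820869028568268, 0.30285874009132385), 0.027168815955519676)
t 17.25 pos [0.3819 0.3037 0.1115] tool shift mm [-0.9 -0.4 97.2] gap 0.0853 F [-0.   0.4  0.4] tilt fix(6deg units) [0.012 0.007 0.   ]
```

View pics/w4.png

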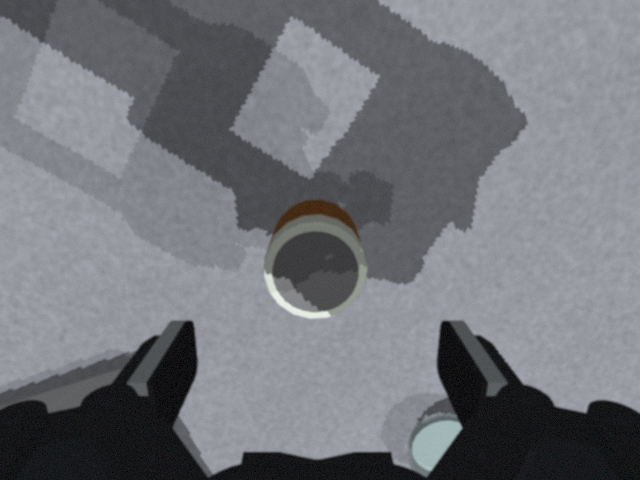

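The short jar's lid is at (315,265), with the beaker base at (440,445) more than 120 mm off and beside the jaw line. Descend and grip at 40 N (0.18 kg).

```bash
python3 -m pendant '[{"translation":[-0.6,-0.6,12],"delta_rot":[0,0,0],"fingers":1},{"translation":[0,0,20],"delta_rot":[0,0,0],"fingers":1},{"translation":[0,0,22],"delta_rot":[0,0,0],"fingers":1},{"translation":[0,0,20],"delta_rot":[0,0,0],"fingers":1},{"translation":[0,0,14],"delta_rot":[0,0,0],"fingers":1},{"translation":[0,0,9],"delta_rot":[0,0,0],"fingers":1},{"translation":[0,0,0],"delta_rot":[0,0,0],"fingers":1},{"translation":[0,0,0],"delta_rot":[0,0,0],"fingers":1}]' 40
python3 -m pendant '[{"translation":[0,0,0],"delta_rot":[0,0,0],"fingers":0.8},{"translation":[0,0,0],"delta_rot":[0,0,0],"fingers":0.7},{"translation":[0,0,0],"delta_rot":[0,0,0],"fingers":0.65},{"translation":[0,0,0],"delta_rot":[0,0,0],"fingers":0.6},{"translation":[0,0,0],"delta_rot":[0,0,0],"fingers":0.4},{"translation":[0,0,0],"delta_rot":[0,0,0],"fingers":0.2},{"translation":[0,0,0],"delta_rot":[0,0,0],"fingers":0},{"translation":[0,0,0],"delta_rot":[0,0,0],"fingers":0}]'
python3 -m pendant '[{"translation":[0,0,-3],"delta_rot":[0,0,0],"fingers":0},{"translation":[0,0,-10],"delta_rot":[0,0,0],"fingers":0},{"translation":[0,0,-20],"delta_rot":[0,0,0],"fingers":0},{"translation":[0,0,-25],"delta_rot":[0,0,0],"fingers":0},{"translation":[0,0,-30],"delta_rot":[0,0,0],"fingers":0},{"translation":[0,0,-30],"delta_rot":[0,0,0],"fingers":0},{"translation":[0,0,-20],"delta_rot":[0,0,0],"fingers":0},{"translation":[0,0,-7],"delta_rot":[0,0,0],"fingers":0}]'
python3 - <<'E'
from h import *
im,d=cams.get_image("wrist"); cv2.imwrite("pics/w5.png",im)
go(.5503,.0495,.16)
E
```

```text
time_s: 18.25
eef_pos: [0.3823, 0.303, 0.0144]
orientation: [3.14, 0.001, 2.711]
wrist_force: [0.2, 1.1, -0.1]
finger_gap: 0.0855
time_s: 19.25
eef_pos: [0.3821, 0.3029, 0.0141]
orientation: [3.141, 0.0, 2.711]
wrist_force: [-0.2, 0.5, 5.8]
finger_gap: 0.0536
time_s: 20.25
eef_pos: [0.3822, 0.3029, 0.1602]
orientation: [3.14, 0.001, 2.711]
wrist_force: [-0.1, 0.1, -1.2]
finger_gap: 0.0533
t 20.3 pos [0.3822 0.3029 0.1602] tool shift mm [-2.586e+02 -1.600e+02  2.000e-01] gap 0.0532 F [ 1.5  0.4 -0. ] tilt fix(6deg units) [0.016 0.01  0.   ]
```

View pics/w5.png

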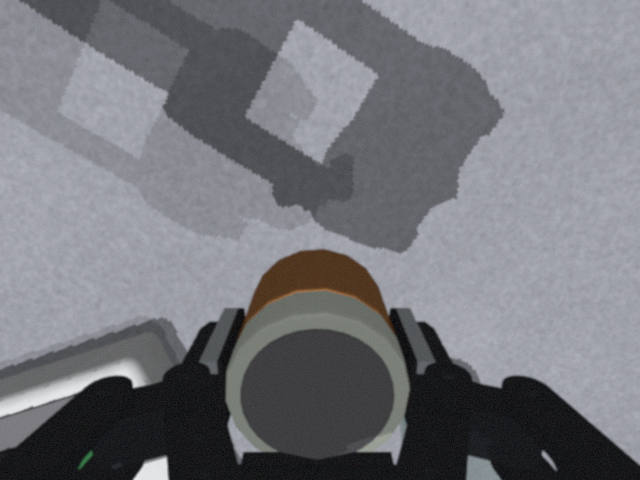

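The jar is held upright between the pads (lid at (317,390)). Carry it over the pan.

```bash
python3 -m pendant '[{"translation":[-8.6,-5.3,0],"delta_rot":[0,0,0],"fingers":0},{"translation":[-17,-10.5,0],"delta_rot":[0,0,0],"fingers":0},{"translation":[-17,-10.5,0],"delta_rot":[0,0,0],"fingers":0},{"translation":[-17,-10.5,0],"delta_rot":[0,0,0],"fingers":0},{"translation":[-17,-10.5,0],"delta_rot":[0,0,0],"fingers":0},{"translation":[-17,-10.5,0],"delta_rot":[0,0,0],"fingers":0},{"translation":[-17,-10.5,0],"delta_rot":[0,0,0],"fingers":0},{"translation":[-17,-10.5,0],"delta_rot":[0,0,0],"fingers":0}]'
python3 -m pendant '[{"translation":[-17,-10.5,0],"delta_rot":[0,0,0],"fingers":0},{"translation":[-17,-10.5,0],"delta_rot":[0,0,0],"fingers":0},{"translation":[-17,-10.5,0],"delta_rot":[0,0,0],"fingers":0},{"translation":[-17,-10.5,0],"delta_rot":[0,0,0],"fingers":0},{"translation":[-17,-10.5,0],"delta_rot":[0,0,0],"fingers":0},{"translation":[-17,-10.5,0],"delta_rot":[0,0,0],"fingers":0},{"translation":[-17,-10.5,0],"delta_rot":[0,0,0],"fingers":0},{"translation":[-12,-7.7,0],"delta_rot":[0,0,0],"fingers":0}]'
python3 -m pendant '[{"translation":[0,0,8],"delta_rot":[0,0,0],"fingers":0},{"translation":[0,0,15],"delta_rot":[0,0,0],"fingers":0},{"translation":[0,0,15],"delta_rot":[0,0,0],"fingers":0},{"translation":[0,0,8],"delta_rot":[0,0,0],"fingers":0},{"translation":[0,0,4],"delta_rot":[0,0,0],"fingers":0},{"translation":[0,0,0],"delta_rot":[0,0,0],"fingers":0},{"translation":[0,0,0],"delta_rot":[0,0,0],"fingers":0},{"translation":[0,0,0],"delta_rot":[0,0,0],"fingers":0}]'
python3 - <<'E'
from h import *
im,d=cams.get_image("scene"); cv2.imwrite("pics/s3.png",cv2.resize(im[160:320,240:480],None,fx=3,fy=3))
go(.5503,.0495,.0892)
E
```

```text
time_s: 21.3
eef_pos: [0.4649, 0.1764, 0.1572]
orientation: [-3.14, -0.002, 2.71]
wrist_force: [0.0, -1.0, -1.2]
finger_gap: 0.0529
time_s: 22.3
eef_pos: [0.5507, 0.0482, 0.1586]
orientation: [3.142, -0.0, 2.71]
wrist_force: [-0.2, -0.0, -2.0]
finger_gap: 0.0536
time_s: 23.3
eef_pos: [0.5503, 0.0494, 0.1092]
orientation: [3.141, 0.001, 2.711]
wrist_force: [-0.2, 0.3, -1.6]
finger_gap: 0.0529
t 23.35 pos [0.5502 0.0493 0.1091] tool shift mm [ 0.   0.2 19.9] gap 0.0533 F [ 0.3  0.5 -1.2] tilt fix(6deg units) [0.004 0.006 0.   ]
```

View pics/s3.png

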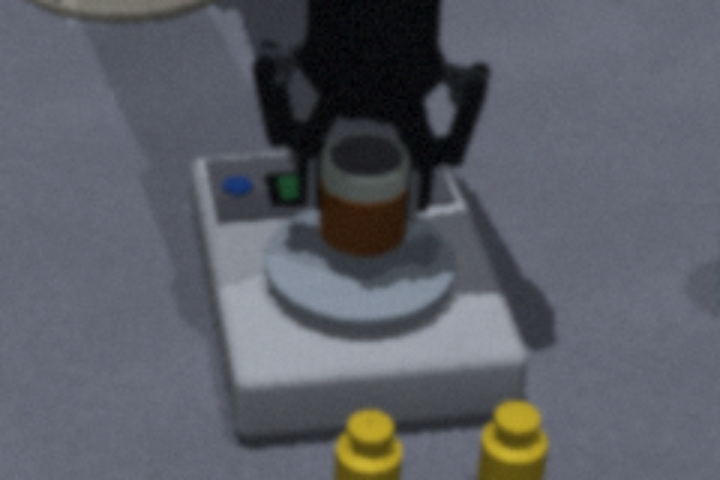

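The jar is upright and centred above the pan (crop (363,190)). Lower it gently.

```bash
python3 -m pendant '[{"translation":[0,0,4],"delta_rot":[0,0,0],"fingers":0},{"translation":[0,0,6],"delta_rot":[0,0,0],"fingers":0},{"translation":[0,0,4],"delta_rot":[0,0,0],"fingers":0},{"translation":[0,0,3],"delta_rot":[0,0,0],"fingers":0},{"translation":[0,0,0],"delta_rot":[0,0,0],"fingers":0},{"translation":[0,0,0],"delta_rot":[0,0,0],"fingers":0},{"translation":[0,0,0],"delta_rot":[0,0,0],"fingers":0},{"translation":[0,0,0],"delta_rot":[0,0,0],"fingers":0}]'
python3 -m pendant '[{"translation":[0,0,0.6],"delta_rot":[0,0,0],"fingers":0},{"translation":[0,0,0.6],"delta_rot":[0,0,0],"fingers":0},{"translation":[0,0,0.6],"delta_rot":[0,0,0],"fingers":0},{"translation":[0,0,0.5],"delta_rot":[0,0,0],"fingers":0},{"translation":[0,0,0.4],"delta_rot":[0,0,0],"fingers":0},{"translation":[0,0,0.3],"delta_rot":[0,0,0],"fingers":0},{"translation":[0,0,0],"delta_rot":[0,0,0],"fingers":0},{"translation":[0,0,0],"delta_rot":[0,0,0],"fingers":0}]'
```

```text
time_s: 24.35
eef_pos: [0.5501, 0.0493, 0.0918]
orientation: [3.141, 0.0, 2.711]
wrist_force: [0.6, 0.2, -2.0]
finger_gap: 0.0531
time_s: 25.35
eef_pos: [0.5501, 0.0493, 0.0891]
orientation: [3.141, 0.0, 2.711]
wrist_force: [-3.1, 0.4, 2.9]
finger_gap: 0.0532
```

Contact (+2.9 N). Release and retreat.

```bash
python3 -m pendant '[{"translation":[0,0,0],"delta_rot":[0,0,0],"fingers":0.62},{"translation":[0,0,0],"delta_rot":[0,0,0],"fingers":0.66},{"translation":[0,0,0],"delta_rot":[0,0,0],"fingers":0.7},{"translation":[0,0,0],"delta_rot":[0,0,0],"fingers":0.8},{"translation":[0,0,0],"delta_rot":[0,0,0],"fingers":1},{"translation":[0,0,0],"delta_rot":[0,0,0],"fingers":1},{"translation":[0,0,0],"delta_rot":[0,0,0],"fingers":1},{"translation":[0,0,0],"delta_rot":[0,0,0],"fingers":1}]'
python3 -m pendant '[{"translation":[0,0,-5],"delta_rot":[0,0,0],"fingers":1},{"translation":[0,0,-10],"delta_rot":[0,0,0],"fingers":1},{"translation":[0,0,-20],"delta_rot":[0,0,0],"fingers":1},{"translation":[0,0,-25],"delta_rot":[0,0,0],"fingers":1},{"translation":[0,0,-30],"delta_rot":[0,0,0],"fingers":1},{"translation":[0,0,-30],"delta_rot":[0,0,0],"fingers":1},{"translation":[0,0,-10],"delta_rot":[0,0,0],"fingers":1},{"translation":[0,0,0],"delta_rot":[0,0,0],"fingers":1}]'
python3 - <<'E'
from h import *
im,d=cams.get_image("scene"); cv2.imwrite("pics/s4.png",im); A=pts("scene",d)
for n,c,z0,z1 in [("jar lid",(.55,.0495),.126,.137),("pan",(.55,.05),.069,.082),("knob",(.5517,-.314),.066,.085)]:
    k=(np.hypot(A[:,0]-c[0],A[:,1]-c[1])<.07)&(A[:,2]>z0)&(A[:,2]<z1); P=A[k]
    print(n,len(P),cv2.minEnclosingCircle(P[:,:2].astype(np.float32)),np.median(P[:,2]))
go(.55,.05,.2)
E
```

```text
time_s: 26.35
eef_pos: [0.5501, 0.0494, 0.0887]
orientation: [3.141, 0.0, 2.711]
wrist_force: [0.7, -1.3, -0.1]
finger_gap: 0.0855
time_s: 27.35
eef_pos: [0.5502, 0.0493, 0.219]
orientation: [3.141, 0.001, 2.711]
wrist_force: [-0.4, -0.0, -0.2]
finger_gap: 0.0854
jar lid 462 ((0.5512939691543579, 0.05055241286754608), 0.029041476547718048) 0.13244642745939006
pan 1462 ((0.5515672564506531, 0.04878668487071991), 0.061356544494628906) 0.07581587779836735
knob 146 ((0.5514289140701294, -0.31404560804367065), 0.014906372874975204) 0.07488782075973593
t 27.4 pos [0.5498 0.0493 0.2179] tool shift mm [ 0.1  0.7 17.9] gap 0.0857 F [-0.   0.7  0.3] tilt fix(6deg units) [-0.003 -0.009  0.   ]
```

View pics/s4.png

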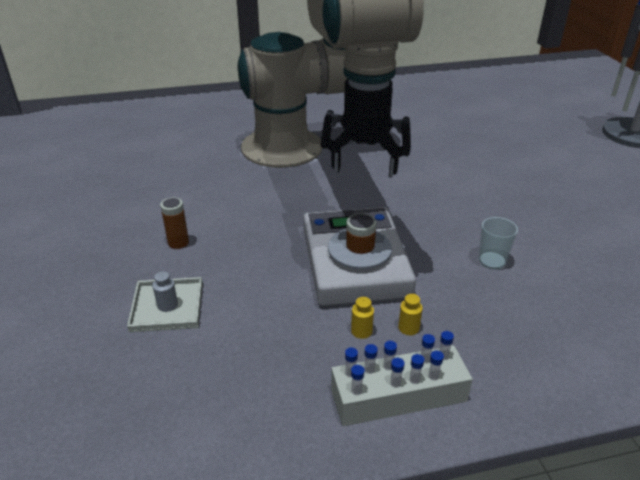

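The jar stands upright mid-pan at (361,235), the weight upright in the tray at (165,292), the gripper is clear, and everything else is where it was.

```bash
python3 -c "
from bench import ticket; print(ticket.sign_off())"
```

```text
the job is handed in; nothing more can be done
None
```

The job is done and handed in at about 27.4 s of the 58 s limit. The steel weight stands upright in the middle of its white tray, and the short jar stands upright in the middle of the balance's pan.

- **Setting down:** I lowered both slowly until the wrist force showed contact, then opened the fingers and lifted clear. Wrist force readings stayed under about 10 N.
- **Weight:** the last scene picture puts its knob within about 1 mm of the tray's centre, at the height expected for standing upright.
- **Jar:** the same picture puts its lid within about 2 mm of the pan's centre, at 132 mm, against 131 mm expected.
- **Everything else:** the gripper is clear of everything, and the yellow look-alikes, tall jar, beaker and vial rack were not touched.
- **Checks:** the first wrist-camera reading over the weight was 3–4 mm off because the arm was still settling. A repeat agreed to within 0.5 mm. No final check failed.

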